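Draw the organiser box forward with a puller hook

TASK

Pick up the wooden-handled puller from the green mat, hook its tip into the open trough behind the grey organiser box's front lip and drag the box forward along its shelf until you feel it sit square and snug against the red stop bar inside the front rail, pressing it there with a light pull for a moment (about 8 N, never more than 20 N on the bar). Then unhook without shifting the box, so that it stays touching the bar, and stand the puller upright back on the mat, its handle on the end of the mat nearer the robot and its hook pointing away from it, and let go. Move the box with the hook alone, keep it flat on the shelf, and leave the spatula, mallet and clamps where they are.

Things in the scene. Friction and masses are not known exactly. Their poses are not given: they have to be found in the camera images.
- puller_grip (a point): Centre of the puller's handle, half-way up: a wooden block 100 long (x) x 22 wide (y) x 45 high. A level steel rod, 10 thick, leaves its front 13.5 above this point and at 190 ahead turns straight down, as low as the handle's underside, so the tool stands level by itself. Own +x points to the hook, z up. Loose, 0.2 kg, starts standing on the mat.
- hook_tip (a point): Lowest point of the puller's downturned hook end (round, 10 in diameter): 190 along x ahead of the handle centre and 22.5 below it. The free length under the level rod is 31.
- puller: The whole puller; origin at the centre of the handle's underside, 22.5 below its centre; axes as above.
- organiser: Loose grey box, lid latched shut, 180 deep (x) x 130 wide (y) x 60 high, 0.4 to 0.85 kg, on the shelf deck 65 to 95 behind the front rail, maybe askew. Origin: centre of underside; front faces own -x. Behind its 5 thick front lip (outer face x = -90, top at 60) is an open trough, x -85 to -52, 122 wide, floor 25 above the underside; then the closed lid, top at 60.
- box_lip (a point): Middle of the top edge of the organiser's front lip (the lip is 5 thick, this point is mid-thickness): 87.5 in front of the box's origin, 60 above its underside. Same axes as the box. The trough's middle lies 19 behind it (own +x). Pulled near the middle of the lip, an askew box squares itself against the stop bar at about 9 to 14 N of pull in all.
- shelf: Low timber shelf fixed to the bench, 340 deep (x) x 260 wide (y), origin at the centre of its underside, front facing own -x. Deck top 20 above the bench; side curbs up to 60, 230 apart; slatted roof from 122 behind the front face backwards, underside 178 at the sides, 190 between, top 205. In front of the roof it is open above.
- rail_face (a point): Middle of the top edge of the inner face of the shelf's front rail; axes as the shelf (+x goes deeper in). The rail is a fixed rigid wooden batten, 15 thick, spanning the shelf, its top 60 above the bench (40 above the deck). Behind it (own +x) is the stop bar, see rail.
- rail: The front rail with its stop bar; origin mid-underside, on the deck, 7.5 before the inner face. The red rubber-faced stop bar (full width, top 39 above the deck) is clamped parallel to the rail, its face 12 to 47 behind the inner face: where is not reported, find it by feel. It gives 1 mm per 5 N. Snug: over 3 N on it; over 20 N is too hard. Sliding the box alone takes about 2 to 6 N, 1 N or so left when it stands.
- mat: Green mat fixed to the bench, 340 long (x) x 120 wide (y) x 3 thick, origin at the centre of its underside. When the puller is stored its handle centre lies about 75 from the mat's centre towards own -x (the robot's end), the rod along own +x.
- spatula: Bystander: stainless steel spatula, 260 long, lying across in front of the shelf.
- mallet: Bystander: small wooden mallet lying on the bench, 225 long, head 50 x 100 x 44 high.
- clamp_a: Bystander: yellow spring clamp lying flat, about 115 x 75 x 22 high.
- clamp_b: Bystander: another such yellow spring clamp.
Not all that is in view belongs to the job. Leave any black or turquoise look-alike of the puller alone.

How it is judged:
By the outcome, as a careful person would: the job done as asked, in the order asked, and still so for the second after the job is handed in, with the robot touching nothing.
It also fails if it takes over 58 s, if anything falls off the work surface, if the arm or the gripper's body presses on something with over 40 N, if the wrist force passes 120 N, or if a joint passes its speed limit or range.

ROBOT

A 6-joint arm with a two-finger parallel gripper is mounted at the origin on the work surface. World frame = base frame: x ahead of the robot, y to its left, z up, the work surface at z = 0. Lengths are in mm, angles in rad, forces in N, time in s.
With the tool pointing down it reaches from about 350 to 775 mm from the base axis. Payload 7.3 kg.
Tool frame: the origin (TCP) lies at the very end of the fingers, on their centre line; the grasp point (between the pads) lies 19 mm behind it; z points along the fingers, x is the direction in which the jaws open and shut, and the axes are right-handed (so a half turn about z gives the same grasp; the last joint's range is limited). The gripper opens to 92 mm and grips with 3 to 60 N. Pads are 19 mm wide; open, the fingers measure 130 mm over their backs; the gripper's body (75 mm by 190 mm) begins 47 mm behind the grasp point.
Start: joints at [1.195, 0.342, 1.524, -0, 1.275, -0.146], TCP at [119.569, 511.222, 226.741] pointing down, gripper open.
Joint ranges: [-2.53, 2.53], [-0.77, 2.02], [0.04, 2.7], [-1, 4.14], [0.28, 2.66], [-3.11, 3.11]. Speed limits (rad/s): [2.57, 2.57, 3.14, 3.14, 3.14, 3.14].

INTERFACE

Orientations are given as [roll, pitch, yaw] about the fixed x, y, z axes, in that order (R = Rz(yaw) Ry(pitch) Rx(roll)).
In Python, from plant import bot, capture, camera_params gives the robot as it stands.
- The arm moves only by the shell command python3 -m jog 'ROWS' [OPENING]. ROWS is a JSON object of lists of equal length, an entry for each row: "xyz": the shift along the world's x, y, z as a fraction of full scale, a list of three; "angular": the turn, a rotation vector about the world's x, y, z as a fraction of full scale, a list of three. In form: {"xyz": [[x, y, z], ...], "angular": [[wx, wy, wz], ...]}. A call has 1 to 10 rows; each row shifts and turns the pose as measured when the row begins; what a row does not reach is not made up. Full scale, the value 1, is 2 cm for a shift and 6 degrees for a turn. A row lasts 1/10 s, in which the tool goes at most 50 mm and 8.59 degrees, less where a joint would pass 70% of its speed; a pose out of reach is approached as far as the arm can. A call with a number of a shift or a turn outside -1 to 1 is refused whole. A call with a gripper value outside its range is refused whole. OPENING is the closure, from -1 (fully open) to 1 (shut), set as the call begins (- or left out, the last holds). The fingers move at their own pace and stop on an object; the grip force is fixed at half the most. Time passes only in rows, so rows that do not move let the fingers close. It gives the time, the measured TCP pose, the force and the opening at its end, in the units of the state.
- bot.get_obs(): the state, without advancing time (a new reading comes with each control period).
- capture(name): name is "side" or "top"; returns the picture (400x640x3 uint8, red, green, blue); there is no depth.
- camera_params(name): a dict with "fx", "fy", "cx", "cy" (pixels), "rvec" (rotation vector, rad) and "tvec" (3), from world to camera coordinates, as OpenCV has them. Camera axes: x right, y down, z forward; pixel columns grow to the right and rows downward; lengths in mm; the calibration is good to about 2 mm. A picture is of the moment at which its call begins. camera_params takes no time and is no camera call.
- bot.close_job(): hands the job in, once; it reports no verdict.
The state is a dict: "time": time; "joint_positions": joint angles; "dq": joint speeds; "tau": joint torques, N m; "tool_pos": TCP position; "tcp_rot": TCP orientation; "contact_force": force on the tool from outside, world axes, zero at the start; "moment": the same for the moment, N m; "grip_width": finger opening in mm.
Only numpy, scipy, OpenCV 4.12 (cv2) and the standard library are available. Lean on these libraries where they do the work, as an engineer would, in place of code of your own. Each camera call takes 0.05 s, during which the arm holds its last target.

## Working session

There is one attempt and no reset: what is moved stays moved. The work goes in short steps, Python scripts to look and compute and a shell command to move; the robot and the scene stay as the last step left them, time stands still between calls to the robot, and variables do not carry over. Pictures are saved under pics/ and viewed, and the job is handed in when it is done.

```bash
ls; mkdir -p pics; python3 - <<'E'
from plant import bot,capture,camera_params
import cv2
for n in("side","top"):
    cv2.imwrite(f"pics/{n}0.png",capture(n)[:,:,::-1]); print(n,camera_params(n))
print(bot.get_obs())
E
```

```text
pics
side {'fx': 422.5149940759979, 'fy': 422.5149940759979, 'cx': 324.7161211246543, 'cy': 200.56845848606443, 'rvec': array([ 2.2902571 , -0.1574308 ,  0.08469478]), 'tvec': array([-475.28360593,  104.77976964, 1258.17428483])}
top {'fx': 480.62898415286355, 'fy': 480.62898415286355, 'cx': 320.3355140657605, 'cy': 194.65707850723604, 'rvec': array([ 2.15072335, -2.15648176,  0.1414566 ]), 'tvec': array([   4.58179469,  496.30120062, 1598.90095333])}
{'time': 0.1, 'joint_positions': array([ 1.19499621e+00,  3.42654133e-01,  1.52488286e+00, -1.55873224e-05,
        1.27541836e+00, -1.46007274e-01]), 'dq': array([ 9.59097830e-04, -4.26083628e-04, -1.14761535e-03, -1.83930621e-03,
        2.37348919e-04, -1.31988763e-05]), 'tau': array([ 3.48778041e-03, -4.31995904e+01, -2.44697517e+01,  7.20152026e-02,
        5.24326286e-02, -6.42283726e-05]), 'tool_pos': array([119.43850397, 510.87196527, 226.12738716]), 'tcp_rot': array([-3.14140914e+00,  1.35036716e-03,  1.34100816e+00]), 'contact_force': array([0.17825802, 0.36171096, 0.3822008 ]), 'moment': array([-0.00977857, -0.06275611,  0.00047821]), 'grip_width': 91.9325749988401}
```

View pics/side0.png

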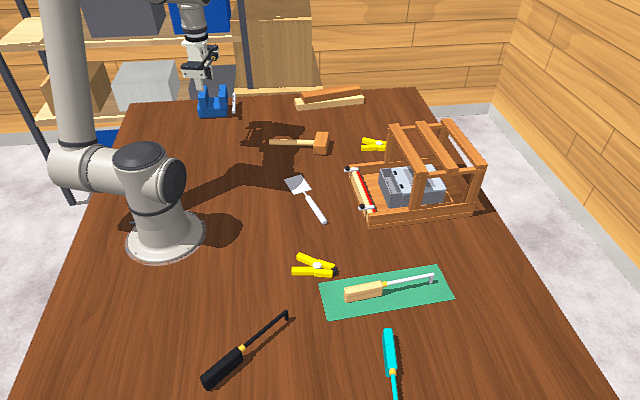

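View pics/top0.png

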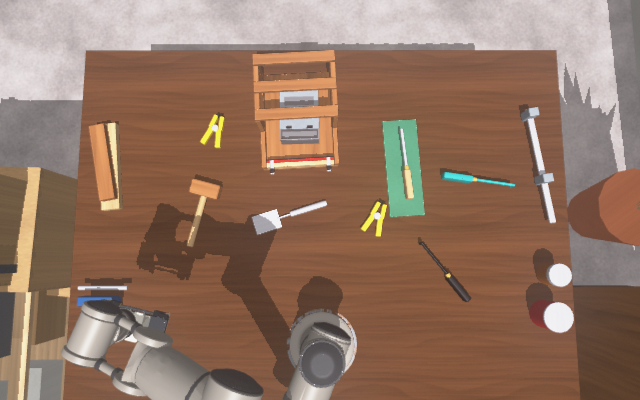

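Three candidates in the top view: the wooden-handled one on the green mat (405,165), the black one (445,270) and the turquoise one (478,179). Only the first is wooden-handled and on the mat. I'll confirm it in a crop.

```bash
cat > h.py <<'E'
import cv2,numpy as np
from plant import bot,capture,camera_params
def cam(n):
    p=camera_params(n);R=cv2.Rodrigues(p["rvec"])[0];K=np.array([[p["fx"],0,p["cx"]],[0,p["fy"],p["cy"]],[0,0,1]]);return K,R,p["tvec"].reshape(3)
def ray(n,uv,z):
    K,R,t=cam(n);d=R.T@np.linalg.inv(K)@np.array([uv[0],uv[1],1.]);C=-R.T@t;return C+d*(z-C[2])/d[2]
def proj(n,P):
    K,R,t=cam(n);q=K@(R@np.array(P,float)+t);return q[:2]/q[2]
def crop(n,x0,y0,x1,y1,s,name):
    im=capture(n)[:,:,::-1];cv2.imwrite(f"pics/{name}",cv2.resize(im[y0:y1,x0:x1],None,fx=s,fy=s,interpolation=cv2.INTER_CUBIC));return im
def tri(uvs,uvt):
    K1,R1,t1=cam("side");K2,R2,t2=cam("top")
    X=cv2.triangulatePoints(K1@np.c_[R1,t1],K2@np.c_[R2,t2],np.array(uvs,float).reshape(2,1),np.array(uvt,float).reshape(2,1));return (X[:3]/X[3]).ravel()
E
python3 - <<'E'
from h import *
im=crop("top",375,110,435,225,5,"mat_t.png")
a=crop("top",240,40,350,180,4.2,"shelf_t.png")
b=crop("side",335,110,495,240,5,"shelf_s.png")
crop("side",310,250,470,330,5,"mat_s.png")
hsv=cv2.cvtColor(a,cv2.COLOR_BGR2HSV)
m=cv2.inRange(hsv,(60,80,60),(85,255,255));m[:,:370]=0;m[:,435:]=0
m=cv2.morphologyEx(m,cv2.MORPH_CLOSE,np.ones((15,15)))
c=max(cv2.findContours(m,0,1)[0],key=cv2.contourArea);r=cv2.minAreaRect(c)
pts=np.array([ray("top",p,3)[:2] for p in c.reshape(-1,2)],np.float32)
print("mat",r,cv2.minAreaRect(pts))
w=cv2.inRange(hsv,(12,40,120),(30,200,255));w[:,:385]=0;w[:,425:]=0;w[:120]=0;w[215:]=0
c=max(cv2.findContours(w,0,1)[0],key=cv2.contourArea);print("handle px",cv2.minAreaRect(c))
pts=np.array([ray("top",p,48)[:2] for p in c.reshape(-1,2)],np.float32);print(cv2.minAreaRect(pts))
E
```

```text
mat ((402.9185485839844, 167.5498504638672), (95.99088287353516, 33.961185455322266), 85.10090637207031) ((596.7763671875, -284.04644775390625), (336.86602783203125, 117.6626205444336), 3.4974241256713867)
handle px ((407.432373046875, 182.2423553466797), (33.10700607299805, 8.061986923217773), 82.40535736083984)
((535.8135986328125, -290.68878173828125), (112.82151794433594, 27.246334075927734), 5.950996398925781)
```

View pics/mat_t.png

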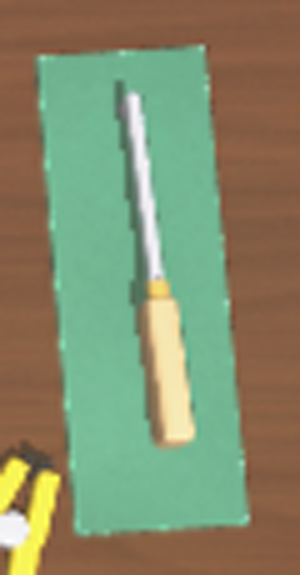

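View pics/mat_s.png

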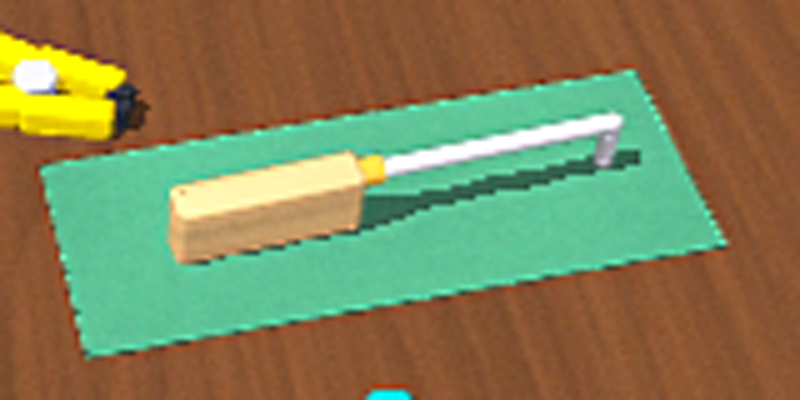

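View pics/shelf_t.png

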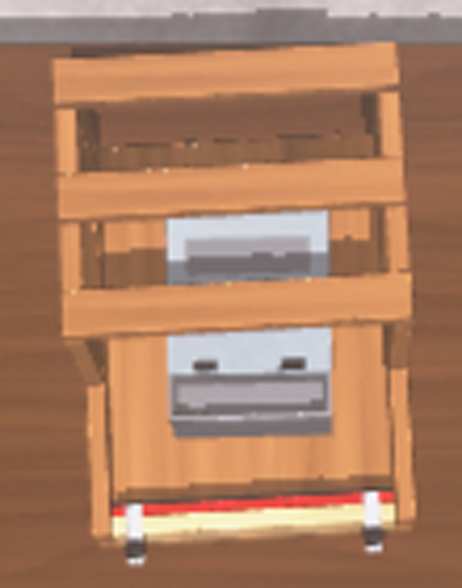

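View pics/shelf_s.png

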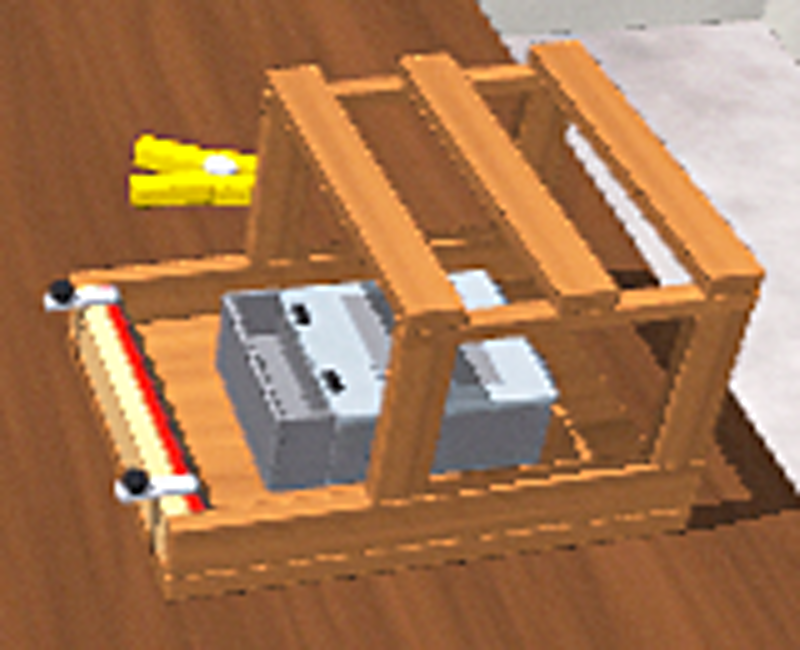

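```bash
python3 - <<'E'
from h import *
def C(x0,y0,s): return lambda x,y:((x+.5)/s-.5+x0,(y+.5)/s-.5+y0)
mt=C(375,110,5);ms=C(310,250,5);st=C(240,40,4.2);ss=C(335,110,5)
r=lambda v:np.round(v,1)
print("rod t",r(ray("top",mt(132,97),43)),r(ray("top",mt(157,285),43)))
print("rod s",r(ray("side",ms(617,120),43)),r(ray("side",ms(375,170),43)))
print("hookfoot s",r(ray("side",ms(604,164),3)))
for p in[(147,303),(178,298),(159,437),(194,434)]:print("h top t",r(ray("top",mt(*p),48)))
for p in[(175,188),(355,153),(365,175),(187,217)]:print("h top s",r(ray("side",ms(*p),48)))
for p in[(40,170),(634,71),(727,243),(88,356)]:print("mat s",r(ray("side",ms(*p),3)))
for p in[(38,56),(206,47),(248,523),(77,534)]:print("mat t",r(ray("top",mt(*p),3)))
for p in[(170,419),(331,413)]:print("lip front t z80",r(ray("top",st(*p),80)))
for p in[(172,437),(331,433)]:print("lip foot t z20",r(ray("top",st(*p),20)))
for p in[(220,293),(272,418)]:print("lip top s z80",r(ray("side",ss(*p),80)))
for p in[(113,505),(392,492)]:print("bar/… cream-red t z60",r(ray("top",st(*p),60)))
for p in[(113,499),(392,487)]:print("red back t z59",r(ray("top",st(*p),59)))
for p in[(113,536),(392,525)]:print("cream front t z60",r(ray("top",st(*p),60)))
for p in[(85,308),(165,517),(107,304),(186,507)]:print("rail s z60",r(ray("side",ss(*p),60)))
for p in[(122,304),(205,508)]:print("red back s z59",r(ray("side",ss(*p),59)))
for p in[(65,336),(411,320)]:print("roof front t z205",r(ray("top",st(*p),205)))
for p in[(265,75),(407,315)]:print("roof front s z205",r(ray("side",ss(*p),205)))
for p in[(93,541),(413,530)]:print("curbfront t z60",r(ray("top",st(*p),60)))
E
```

```text
rod t [ 721.6 -274.4   43. ] [ 590.3 -288.1   43. ]
rod s [ 726.8 -276.3   43. ] [ 592.9 -290.9   43. ]
hookfoot s [ 727.7 -274.1    3. ]
h top t [ 577.  -280.1   48. ]
h top t [ 580.4 -301.2   48. ]
h top t [ 485.6 -285.9   48. ]
h top t [ 487.5 -309.5   48. ]
h top s [ 488.6 -292.    48. ]
h top s [ 583.9 -282.7   48. ]
h top s [ 585.7 -296.9   48. ]
h top s [ 491.4 -310.2   48. ]
mat s [ 427.  -237.6    3. ]
mat s [ 765.6 -214.1    3. ]
mat s [ 774.6 -331.8    3. ]
mat s [ 435.9 -353.3    3. ]
mat t [ 762.5 -215.7    3. ]
mat t [ 768.7 -334.4    3. ]
mat t [ 431.5 -353.7    3. ]
mat t [ 424.2 -235.9    3. ]
lip front t z80 [677.  137.4  80. ]
lip front t z80 [681.5   9.1  80. ]
lip foot t z20 [676.8 140.7  20. ]
lip foot t z20 [679.8   9.4  20. ]
lip top s z80 [678.  141.1  80. ]
lip top s z80 [679.7  13.4  80. ]
bar/… cream-red t z60 [611.4 184.2  60. ]
bar/… cream-red t z60 [621.5 -39.6  60. ]
red back t z59 [616.6 184.4  59. ]
red back t z59 [625.8 -39.7  59. ]
cream front t z60 [586.2 183.9  60. ]
cream front t z60 [594.5 -39.5  60. ]
rail s z60 [593.  162.1  60. ]
rail s z60 [601.8 -44.   60. ]
rail s z60 [608.4 164.5  60. ]
rail s z60 [616.1 -37.1  60. ]
red back s z59 [618.6 164.5  59. ]
red back s z59 [627.5 -38.4  59. ]
roof front t z205 [708.5 204.7 205. ]
roof front t z205 [720.  -50.5 205. ]
roof front s z205 [710.4 202.8 205. ]
roof front s z205 [725.  -52.1 205. ]
curbfront t z60 [582.1 199.9  60. ]
curbfront t z60 [590.4 -56.3  60. ]
```

```bash
python3 - <<'E'
from h import *
crop("top",270,115,345,180,10,"rail_t.png")
crop("side",340,160,440,230,8,"rail_s.png")
E
```

```text
(no output)
```

View pics/rail_t.png

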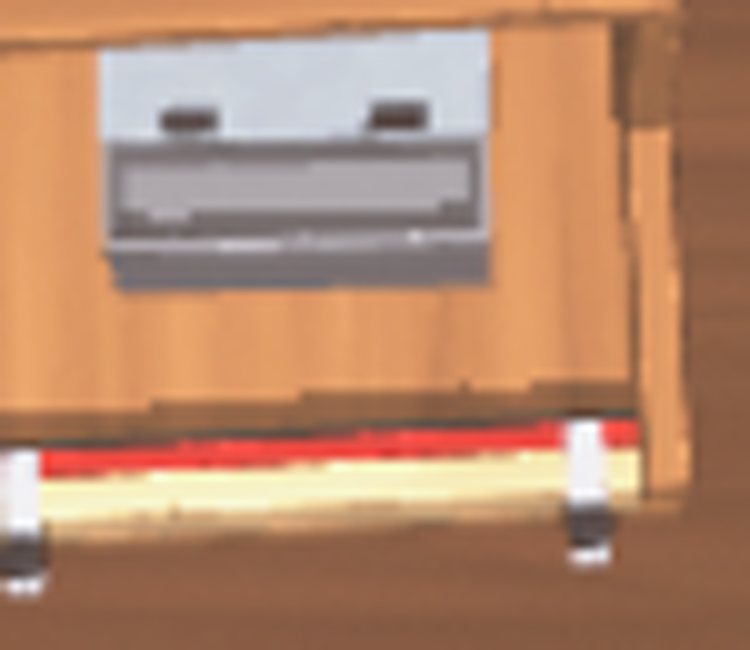

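View pics/rail_s.png

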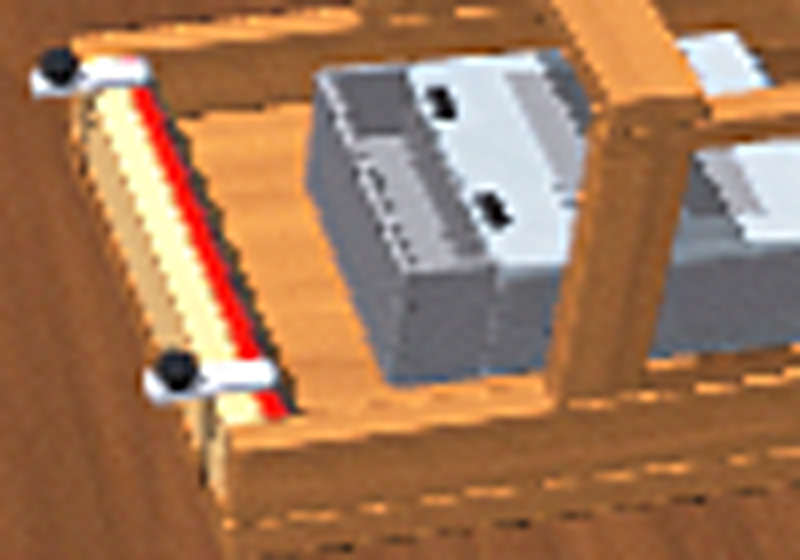

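Crop check: the tool on the mat has a wooden handle (408,180) and a steel rod, with the hook at (401,129). This is the one meant. The handle is at about (535,-295) with yaw 0.105. The lip middle is at about (682,75), the trough at x≈701, and the shelf yaw is about 0.045.

```bash
python3 -m jog '{"xyz":[[0.7,-1,0],[0.7,-1,0],[0.7,-1,0],[0.7,-1,0],[0.7,-1,0],[0.7,-1,0],[0.7,-1,0],[0.7,-1,0],[0.7,-1,0],[0.7,-1,0]],"angular":[[0,0,0.32],[0,0,0.32],[0,0,0.32],[0,0,0.32],[0,0,0.32],[0,0,0.32],[0,0,0.32],[0,0,0.32],[0,0,0.32],[0,0,0.32]]}' -1
```

```text
time: 1.4
tool_pos: [262.2, 305.4, 226.7]
tcp_rot: [3.14, -0.002, 1.695]
contact_force: [-0.4, -0.4, -0.3]
grip_width: 92.0
```

```bash
R='x'; python3 -m jog '{"xyz":[[0.5,-1,0],[0.5,-1,0],[0.5,-1,0],[0.5,-1,0],[0.5,-1,0],[0.5,-1,0],[0.5,-1,0],[0.5,-1,0],[0.5,-1,0],[0.5,-1,0]],"angular":[[0,0,0],[0,0,0],[0,0,0],[0,0,0],[0,0,0],[0,0,0],[0,0,0],[0,0,0],[0,0,0],[0,0,0]]}'
python3 -m jog '{"xyz":[[0.5,-1,0],[0.5,-1,0],[0.5,-1,0],[0.5,-1,0],[0.5,-1,0],[0.5,-1,0],[0.5,-1,0],[0.5,-1,0],[0.5,-1,0],[0.5,-1,0]],"angular":[[0,0,0],[0,0,0],[0,0,0],[0,0,0],[0,0,0],[0,0,0],[0,0,0],[0,0,0],[0,0,0],[0,0,0]]}'
python3 -m jog '{"xyz":[[0.4,-1,-0.5],[0.4,-1,-0.5],[0.4,-1,-0.5],[0.4,-1,-0.5],[0.4,-1,-0.5],[0.4,-1,-0.5],[0.4,-1,-0.5],[0.3,-1,-0.5],[0.3,-1,-0.5],[0.3,-0.5,-0.5]],"angular":[[0,0,0],[0,0,0],[0,0,0],[0,0,0],[0,0,0],[0,0,0],[0,0,0],[0,0,0],[0,0,0],[0,0,0]]}'
```

```text
time: 2.4
tool_pos: [366.1, 96.6, 228.3]
tcp_rot: [3.136, -0.003, 1.696]
contact_force: [0.0, -0.0, 0.0]
grip_width: 92.2
time: 3.4
tool_pos: [469.5, -112.8, 229.4]
tcp_rot: [3.132, -0.002, 1.694]
contact_force: [-0.2, 0.8, 0.5]
grip_width: 91.8
time: 4.4
tool_pos: [547.4, -312.9, 126.4]
tcp_rot: [3.129, -0.0, 1.693]
contact_force: [0.7, 0.7, -1.2]
grip_width: 91.7
```

```bash
python3 -m jog '{"xyz":[[-0.15,0.22,-0.8],[-0.15,0.22,-0.8],[-0.15,0.22,-0.8],[-0.15,0.22,-0.8],[0,0,0]],"angular":[[0,0.03,-0.04],[0,0.03,-0.04],[0,0.03,-0.04],[0,0.03,-0.04],[0,0,0]]}'
python3 - <<'E'
from h import *
crop("side",280,220,480,340,4,"appr_s.png"); print(bot.get_obs()["tool_pos"],bot.get_obs()["tcp_rot"])
E
```

```text
time: 4.9
tool_pos: [535.2, -294.8, 57.2]
tcp_rot: [-3.14, -0.004, 1.674]
contact_force: [-0.2, -0.1, -0.6]
grip_width: 91.8
[ 536.08973868 -295.63463531   58.53459793] [ 3.14135607e+00 -2.04483011e-03  1.67378663e+00]
```

View pics/appr_s.png

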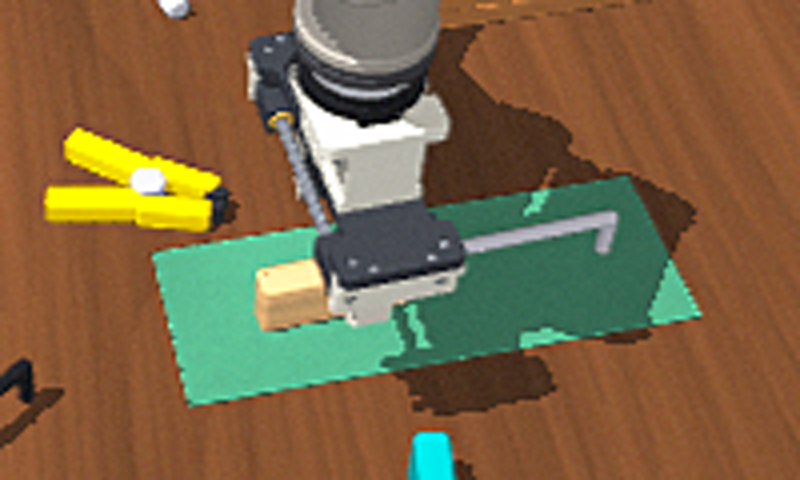

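```bash
python3 - <<'E'
from h import *
f=lambda P:((proj("side",P)-[280,220])*4).round()
print(f([536,-341,58.5]),f([536,-355,58.5]),f([536,-295,48]),f([487,-300,48]))
E
```

```text
[350. 315.] [355. 334.] [333. 264.] [258. 279.]
```

```bash
python3 -m jog '{"xyz":[[0,0,-0.6],[0,0,-0.6],[0,0,-0.6],[0,0,-0.4],[0,0,-0.15],[0,0,0]],"angular":[[0,0,0],[0,0,0],[0,0,0],[0,0,0],[0,0,0],[0,0,0]]}'
python3 - <<'E'
from h import *
crop("side",310,240,470,330,5,"appr_s2.png")
E
```

```text
time: 5.55
tool_pos: [537.8, -296.8, 9.6]
tcp_rot: [3.138, 0.001, 1.674]
contact_force: [0.6, 0.1, -0.1]
grip_width: 91.9
```

View pics/appr_s2.png

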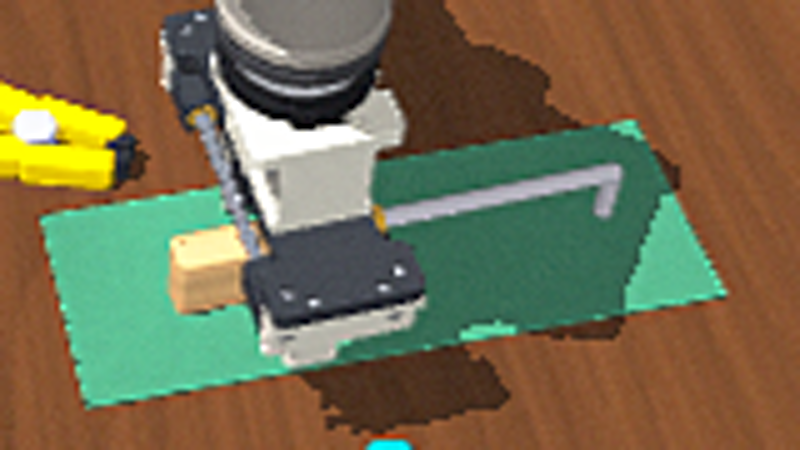

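```bash
python3 -m jog '{"xyz":[[-0.1,0.05,0],[0,0,0],[0,0,0],[0,0,0],[0,0,0],[0,0,0],[0,0,0],[0,0,0],[0,0,0],[0,0,0]],"angular":[[0,0,0],[0,0,0],[0,0,0],[0,0,0],[0,0,0],[0,0,0],[0,0,0],[0,0,0],[0,0,0],[0,0,0]]}' 1
```

```text
time: 6.6
tool_pos: [536.6, -296.4, 11.8]
tcp_rot: [3.135, 0.003, 1.674]
contact_force: [0.1, 0.4, 0.7]
grip_width: 21.8
```

```bash
python3 -m jog '{"xyz":[[0,0,0.3],[0,0,0.7],[-0.1,0,1],[-0.2,0,1],[-0.3,0,1],[-0.3,0.3,0.8],[-0.3,0.6,0.4],[-0.2,1,0],[-0.2,1,0],[-0.2,1,0]],"angular":[[0,0.05,0],[0,0.05,0],[0,0,0],[0,0,-0.05],[0,0,-0.05],[0,0,-0.05],[0,0,-0.05],[0,0,-0.05],[0,0,-0.05],[0,0,-0.05]]}'
python3 -m jog '{"xyz":[[-0.1,1,0],[-0.1,1,0],[-0.1,1,0],[-0.1,1,0],[-0.1,1,0],[-0.1,1,0],[-0.1,1,0],[-0.1,1,0],[-0.1,1,0],[-0.1,1,0]],"angular":[[0,0,-0.02],[0,0,-0.02],[0,0,-0.02],[0,0,-0.02],[0,0,-0.02],[0,0,-0.02],[0,0,-0.02],[0,0,-0.02],[0,0,-0.02],[0,0,-0.02]]}'
```

```text
time: 7.6
tool_pos: [496.4, -215.3, 118.8]
tcp_rot: [-3.131, -0.001, 1.633]
contact_force: [-0.4, 0.4, -1.8]
grip_width: 21.6
time: 8.6
tool_pos: [467.5, -0.1, 116.7]
tcp_rot: [-3.12, -0.006, 1.611]
contact_force: [-0.1, -0.4, -2.8]
grip_width: 21.7
```

```bash
python3 -m jog '{"xyz":[[0.1,1,0],[0.1,1,0],[0.1,0.7,0],[0.1,0.3,0],[0,0.1,0],[0,0,0]],"angular":[[0,-0.05,0],[0,-0.05,0],[0,-0.05,0],[0,-0.05,0],[0,0,0],[0,0,0]]}'
python3 - <<'E'
from h import *
crop("side",310,130,470,240,5,"hook_s.png");crop("top",260,100,350,210,5,"hook_t.png"); o=bot.get_obs();print(o["tool_pos"],o["tcp_rot"])
E
```

```text
time: 9.2
tool_pos: [470.6, 68.6, 115.8]
tcp_rot: [-3.136, -0.005, 1.616]
contact_force: [0.1, 0.4, -1.5]
grip_width: 21.7
[470.78910991  68.13681406 115.8247725 ] [-3.13654861 -0.00532972  1.61483227]
```

View pics/hook_s.png

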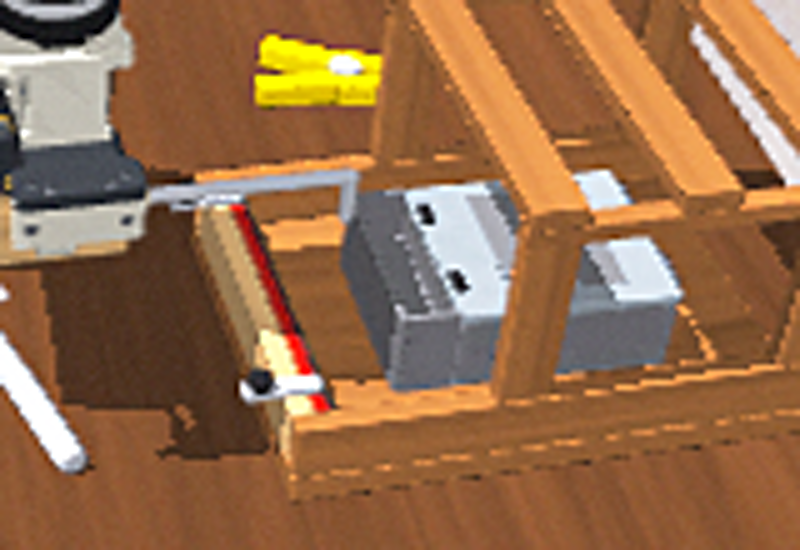

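View pics/hook_t.png

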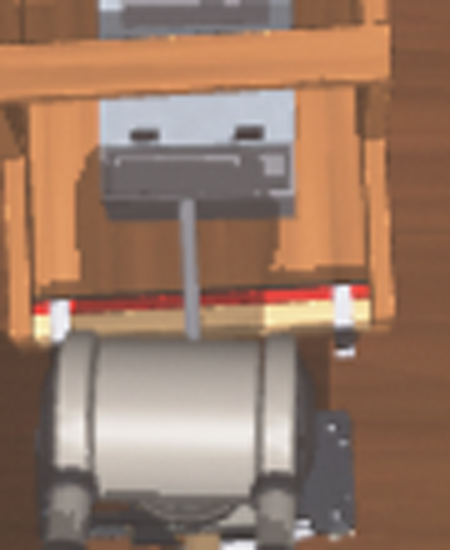

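```bash
python3 - <<'E'
from h import *
def C(x0,y0,s): return lambda x,y:((x+.5)/s-.5+x0,(y+.5)/s-.5+y0)
ht=C(260,100,5);hs=C(310,130,5)
print("rod end t",ray("top",ht(187,201),146),"rod near",ray("top",ht(194,335),146))
print("elbow s",ray("side",hs(352,172),147),"tip s",ray("side",hs(347,219),107))
for p in[(103,198),(294,193)]:print("lip t",ray("top",ht(*p),80))
for p in[(345,245),(396,318)]:print("lip s",ray("side",hs(*p),80))
for p in[(343,249),(395,390)]:print("lip ?",ray("side",hs(*p),80))
E
```

```text
rod end t [658.87866411  77.59162443 146.        ] rod near [571.56282979  72.81673502 146.        ]
elbow s [660.03203162  75.37646939 147.        ] tip s [661.91527658  79.99847576 107.        ]
lip t [677.58053597 137.05686463  80.        ]
lip t [680.66380297   9.2352869   80.        ]
lip s [665.065298    87.53145197  80.        ]
lip s [679.12631196  13.47179799  80.        ]
lip ? [662.83943657  83.70889849  80.        ]
lip ? [661.94844544 -50.09112984  80.        ]
```

```bash
python3 -m jog '{"xyz":[[0.5,0,0],[0.5,0,0],[0.5,0,0],[0.4,0,0],[0.1,0,-0.2],[0,0,-0.4],[0,0,-0.4],[0,0,0]],"angular":[[0,-0.03,0],[0,-0.03,0],[0,0,0],[0,0,0],[0,0,0],[0,0,0],[0,0,0],[0,0,0]]}'
python3 - <<'E'
from h import *
crop("side",310,130,470,240,5,"hook_s2.png");crop("top",260,100,350,210,5,"hook_t2.png"); o=bot.get_obs();print(o["tool_pos"],o["tcp_rot"])
E
```

```text
time: 10.1
tool_pos: [514.9, 66.0, 93.3]
tcp_rot: [3.141, -0.005, 1.612]
contact_force: [-0.4, -1.1, -2.0]
grip_width: 21.7
[515.53722671  66.02885268  94.35164137] [ 3.13887748 -0.00465974  1.61161657]
```

View pics/hook_s2.png

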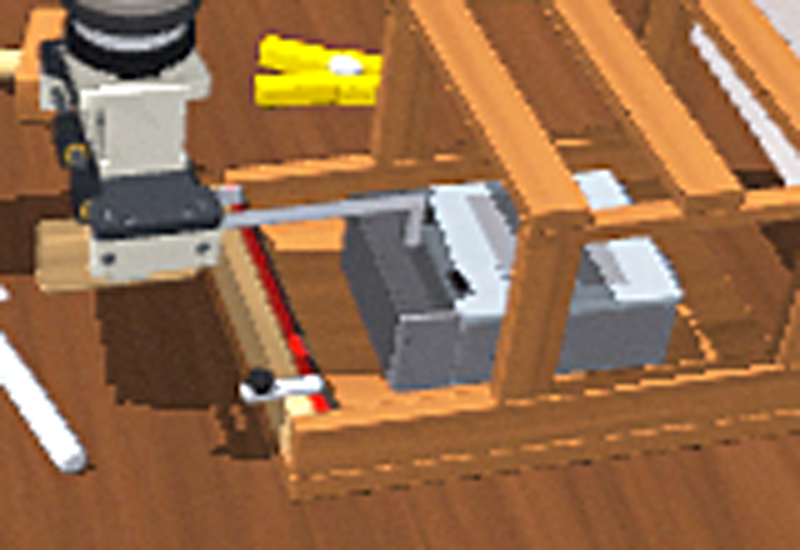

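View pics/hook_t2.png

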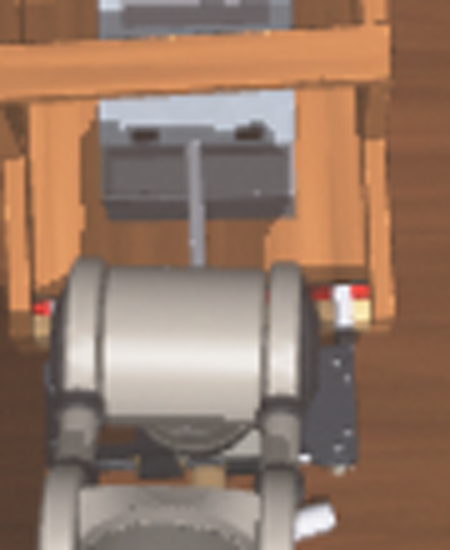

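```bash
python3 - <<'E'
from h import *
def C(x0,y0,s): return lambda x,y:((x+.5)/s-.5+x0,(y+.5)/s-.5+y0)
ht=C(260,100,5);hs=C(310,130,5)
print("rod end t",ray("top",ht(194,141),124))
print("tip s",ray("side",hs(414,245),86))
print("lid edge t",[ray("top",ht(*p),80) for p in[(104,150),(294,143)]])
E
```

```text
rod end t [704.45769806  74.25369132 124.        ]
tip s [706.08096534  74.58839405  86.        ]
lid edge t [array([710.56757686, 136.65813097,  80.        ]), array([715.04890577,   9.16173237,  80.        ])]
```

```bash
python3 -m jog '{"xyz":[[-0.1,0,-0.4],[-0.05,0,-0.4],[0,0,-0.3],[0,0,-0.2],[0,0,-0.1],[0,0,0]],"angular":[[0,0.02,0],[0,0.02,0],[0,0,0],[0,0,0],[0,0,0],[0,0,0]]}'
python3 - <<'E'
from h import *
crop("side",310,130,470,240,5,"hook_s3.png"); o=bot.get_obs();print(o["tool_pos"],o["tcp_rot"],o["contact_force"])
E
```

```text
time: 10.8
tool_pos: [512.0, 66.2, 64.2]
tcp_rot: [-3.14, -0.005, 1.612]
contact_force: [-0.1, -0.4, -2.3]
grip_width: 21.9
[512.06228429  66.16153019  64.37675139] [-3.14039522 -0.00476779  1.61196564] [-1.12278974  0.93124437 -2.517139  ]
```

View pics/hook_s3.png

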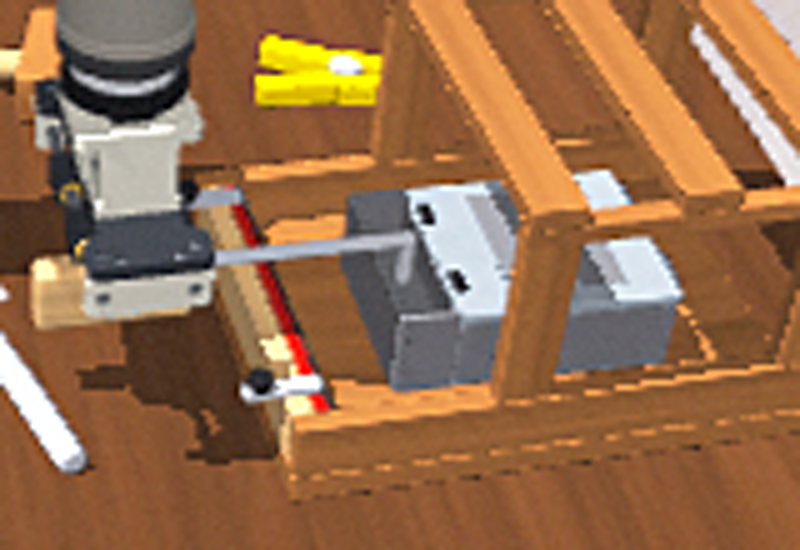

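```bash
python3 -m jog '{"xyz":[[-0.2,-0.01,0],[-0.2,-0.01,0],[-0.2,-0.01,0],[-0.2,-0.01,0],[-0.2,-0.01,0],[-0.2,-0.01,0]],"angular":[[0,0,0],[0,0,0],[0,0,0],[0,0,0],[0,0,0],[0,0,0]]}'
python3 -m jog '{"xyz":[[-0.2,-0.01,0],[-0.2,-0.01,0],[-0.2,-0.01,0]],"angular":[[0,0,0],[0,0,0],[0,0,0]]}'
```

```text
time: 11.45
tool_pos: [488.2, 64.8, 65.5]
tcp_rot: [3.138, -0.005, 1.612]
contact_force: [2.1, -0.1, -3.3]
grip_width: 22.0
time: 11.75
tool_pos: [475.4, 64.1, 65.6]
tcp_rot: [3.137, -0.004, 1.612]
contact_force: [3.0, 0.0, -4.1]
grip_width: 22.2
```

```bash
python3 - <<'E'
from h import *
crop("side",310,130,470,240,5,"p1.png"); o=bot.get_obs();print(o["tool_pos"],o["tcp_rot"],o["contact_force"])
E
```

```text
[474.68226296  64.15006368  65.55073031] [ 3.13791954 -0.00450919  1.61177682] [-0.14927285  0.16708867 -2.22655872]
```

View pics/p1.png

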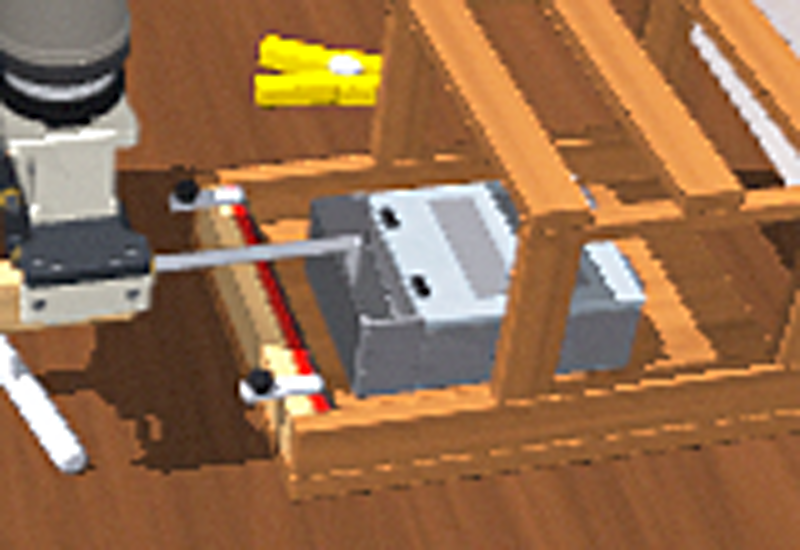

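```bash
python3 -m jog '{"xyz":[[-0.15,-0.007,-0.02],[-0.15,-0.007,-0.02],[-0.15,-0.007,-0.01],[-0.15,-0.007,0],[-0.1,-0.005,0]],"angular":[[0,0.01,0],[0,0.01,0],[0,0.01,0],[0,0,0],[0,0,0]]}'
```

```text
time: 12.3
tool_pos: [461.7, 63.4, 65.4]
tcp_rot: [3.136, -0.004, 1.612]
contact_force: [3.9, -0.0, -3.7]
grip_width: 21.7
```

```bash
python3 -m jog '{"xyz":[[-0.08,-0.004,0],[-0.08,-0.004,0],[-0.08,-0.004,0]],"angular":[[0,0,0],[0,0,0],[0,0,0]]}'
```

```text
time: 12.6
tool_pos: [456.4, 63.1, 65.4]
tcp_rot: [3.136, -0.004, 1.612]
contact_force: [3.9, 0.9, -1.8]
grip_width: 21.8
```

```bash
python3 -m jog '{"xyz":[[-0.06,-0.003,0],[-0.06,-0.003,0],[-0.06,-0.003,0]],"angular":[[0,0,0],[0,0,0],[0,0,0]]}'
```

```text
time: 12.9
tool_pos: [452.5, 62.9, 65.4]
tcp_rot: [3.136, -0.004, 1.612]
contact_force: [3.3, -0.5, -2.5]
grip_width: 21.9
```

```bash
python3 -m jog '{"xyz":[[-0.06,-0.003,0],[-0.06,-0.003,0]],"angular":[[0,0,0],[0,0,0]]}'
```

```text
time: 13.1
tool_pos: [449.9, 62.8, 65.4]
tcp_rot: [3.136, -0.004, 1.612]
contact_force: [2.8, 0.5, -2.8]
grip_width: 21.8
```

```bash
python3 - <<'E'
from h import *
crop("side",310,130,470,240,5,"p2.png");crop("top",270,115,345,180,10,"p2t.png"); o=bot.get_obs();print(o["tool_pos"],o["tcp_rot"],o["contact_force"])
E
```

```text
[449.70554569  62.79262597  65.34542476] [ 3.13672322 -0.00442332  1.61165636] [ 2.53827643  1.10879279 -3.41075793]
```

View pics/p2.png

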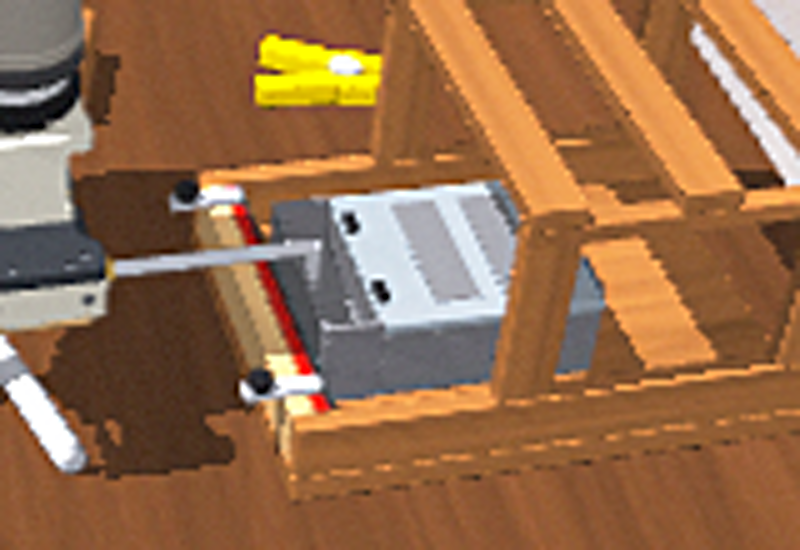

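View pics/p2t.png

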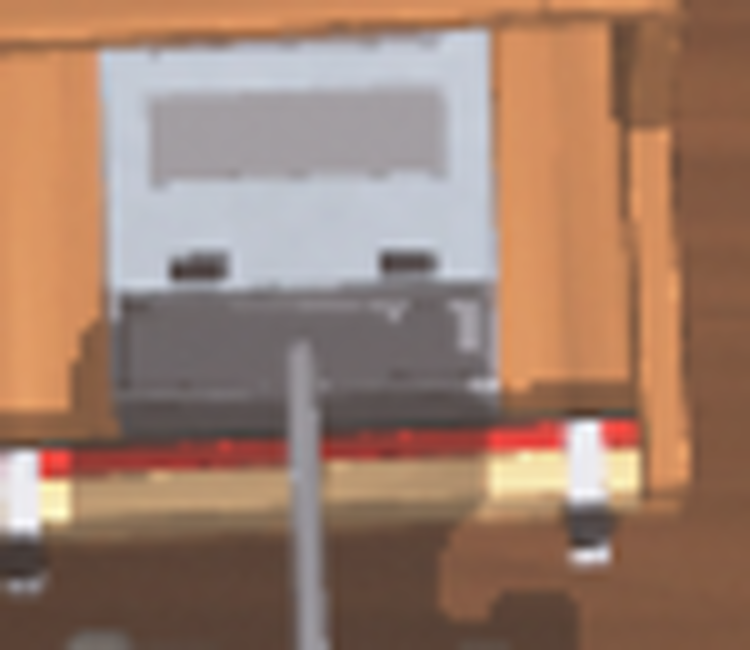

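The box is a few mm from the bar (front foot at top-crop row 425, red bar edge at 440). I'll creep forward by feel.

```bash
python3 -m jog '{"xyz":[[-0.05,-0.002,0],[-0.05,-0.002,0]],"angular":[[0,0,0],[0,0,0]]}'
```

```text
time: 13.4
tool_pos: [447.8, 62.7, 65.4]
tcp_rot: [3.136, -0.004, 1.612]
contact_force: [2.4, 0.2, -2.6]
grip_width: 21.9
```

```bash
python3 -m jog '{"xyz":[[-0.05,-0.002,0],[-0.05,-0.002,0]],"angular":[[0,0,0],[0,0,0]]}'
```

```text
time: 13.6
tool_pos: [445.7, 62.6, 65.4]
tcp_rot: [3.136, -0.004, 1.612]
contact_force: [2.7, 0.7, -3.1]
grip_width: 21.9
```

```bash
python3 -m jog '{"xyz":[[-0.04,-0.002,0],[-0.04,-0.002,0]],"angular":[[0,0,0],[0,0,0]]}'
```

```text
time: 13.8
tool_pos: [444.2, 62.5, 65.4]
tcp_rot: [3.136, -0.004, 1.612]
contact_force: [3.6, 0.1, -2.5]
grip_width: 21.5
```

```bash
python3 -m jog '{"xyz":[[-0.04,-0.002,0],[-0.04,-0.002,0]],"angular":[[0,0,0],[0,0,0]]}'
```

```text
time: 14.0
tool_pos: [443.1, 62.4, 65.5]
tcp_rot: [3.135, -0.004, 1.612]
contact_force: [4.9, 0.8, -3.1]
grip_width: 21.8
```

```bash
python3 -m jog '{"xyz":[[-0.04,-0.002,0]],"angular":[[0,0,0]]}'
```

```text
time: 14.1
tool_pos: [442.7, 62.4, 65.5]
tcp_rot: [3.134, -0.004, 1.612]
contact_force: [7.2, 0.8, -5.5]
grip_width: 21.6
```

```bash
python3 -m jog '{"xyz":[[-0.04,-0.002,0]],"angular":[[0,0,0]]}'
```

```text
time: 14.2
tool_pos: [442.6, 62.4, 65.6]
tcp_rot: [3.132, -0.004, 1.612]
contact_force: [6.5, 1.0, -4.3]
grip_width: 21.6
```

```bash
python3 -m jog '{"xyz":[[-0.06,-0.003,0]],"angular":[[0,0.03,0]]}'
```

```text
time: 14.3
tool_pos: [442.4, 62.4, 65.8]
tcp_rot: [3.133, -0.004, 1.612]
contact_force: [8.5, 0.6, -5.2]
grip_width: 21.9
```

```bash
python3 -m jog '{"xyz":[[-0.07,-0.003,0]],"angular":[[0,0.04,0]]}'
```

```text
time: 14.4
tool_pos: [442.3, 62.4, 66.0]
tcp_rot: [3.134, -0.004, 1.612]
contact_force: [8.0, 1.2, -4.9]
grip_width: 21.9
```

```bash
python3 -m jog '{"xyz":[[-0.08,-0.004,0]],"angular":[[0,0.04,0]]}'
```

```text
time: 14.5
tool_pos: [442.1, 62.4, 66.3]
tcp_rot: [3.135, -0.005, 1.613]
contact_force: [8.9, 1.8, -5.2]
grip_width: 22.1
```

```bash
python3 -m jog '{"xyz":[[-0.1,-0.005,-0.03]],"angular":[[0,0.03,0]]}'
```

```text
time: 14.6
tool_pos: [442.0, 62.3, 66.1]
tcp_rot: [3.135, -0.005, 1.613]
contact_force: [9.2, 1.1, -4.9]
grip_width: 21.7
```

```bash
python3 -m jog '{"xyz":[[-0.11,-0.005,-0.03]],"angular":[[0,0.03,0]]}'
```

```text
time: 14.7
tool_pos: [441.9, 62.2, 66.0]
tcp_rot: [3.133, -0.005, 1.613]
contact_force: [10.4, 1.7, -4.9]
grip_width: 21.5
```

```bash
python3 -m jog '{"xyz":[[-0.12,-0.005,-0.03]],"angular":[[0,0.03,0]]}'
```

```text
time: 14.8
tool_pos: [441.8, 62.2, 65.9]
tcp_rot: [3.131, -0.004, 1.613]
contact_force: [10.8, 1.5, -4.5]
grip_width: 21.9
```

```bash
python3 -m jog '{"xyz":[[-0.14,-0.006,0],[-0.14,-0.006,0]],"angular":[[0,0.05,0],[0,0.05,0]]}'
```

```text
time: 15.0
tool_pos: [441.6, 62.0, 67.1]
tcp_rot: [3.13, -0.005, 1.614]
contact_force: [11.8, 2.6, -5.6]
grip_width: 21.8
```

```bash
python3 -m jog '{"xyz":[[-0.14,-0.006,0],[-0.14,-0.006,0]],"angular":[[0,0.05,0],[0,0.05,0]]}'
python3 - <<'E'
from h import *
crop("side",310,130,470,240,5,"p3.png");crop("top",270,115,345,180,10,"p3t.png"); o=bot.get_obs();print(o["tool_pos"],o["tcp_rot"],o["contact_force"],o["moment"])
E
```

```text
time: 15.2
tool_pos: [441.7, 61.9, 68.5]
tcp_rot: [3.128, -0.004, 1.614]
contact_force: [11.4, 1.9, -5.3]
grip_width: 22.0
[441.69361505  61.89000565  68.58067532] [ 3.12807276 -0.00450407  1.61408377] [12.36531036  2.79039551 -4.77138462] [ 0.31726381 -1.37561725  0.20380412]
```

View pics/p3.png

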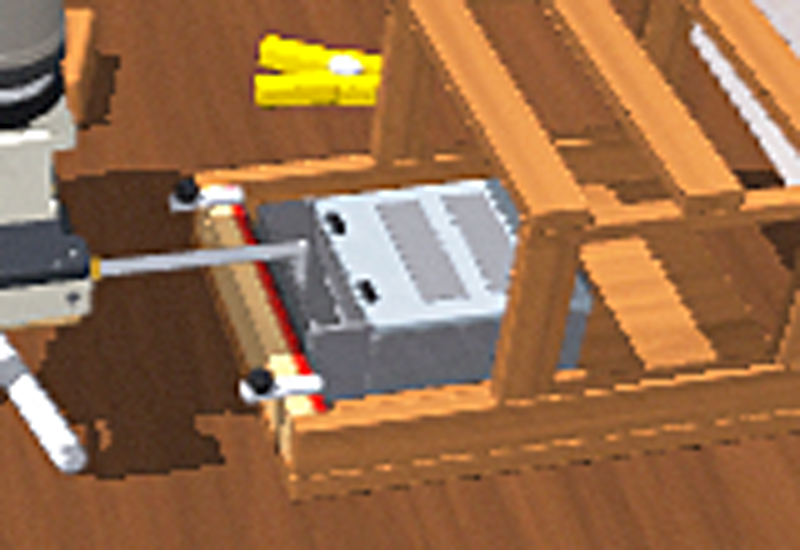

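View pics/p3t.png

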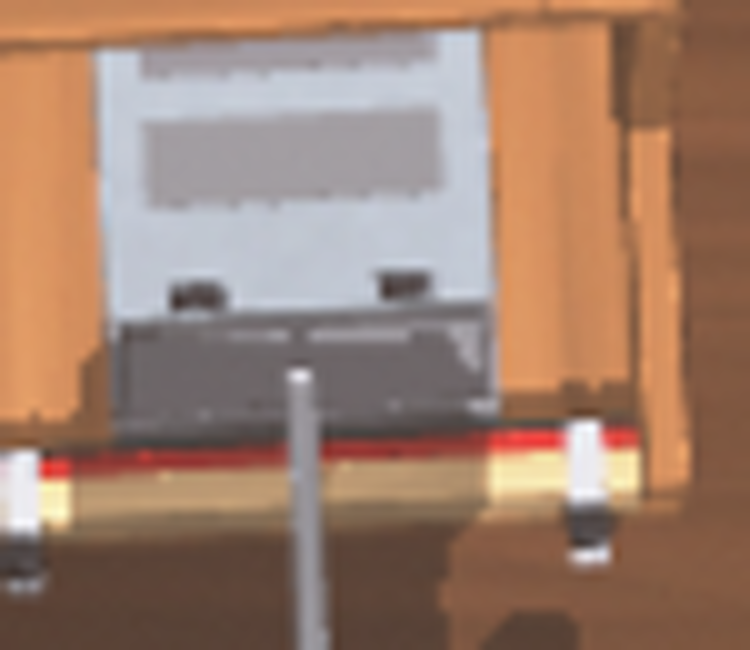

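```bash
python3 -m jog '{"xyz":[[-0.13,-0.006,-0.04],[-0.13,-0.006,-0.04],[-0.13,-0.006,-0.04]],"angular":[[0,0.04,0],[0,0.04,0],[0,0.04,0]]}'
```

```text
time: 15.6
tool_pos: [441.7, 61.7, 68.0]
tcp_rot: [3.124, -0.004, 1.615]
contact_force: [10.6, 1.5, -5.5]
grip_width: 22.0
```

```bash
python3 -m jog '{"xyz":[[-0.13,-0.008,-0.03],[-0.13,-0.008,-0.03],[-0.13,-0.008,-0.03]],"angular":[[0,0.03,0],[0,0.03,0],[0,0.03,0]]}'
```

```text
time: 15.9
tool_pos: [441.8, 61.5, 68.1]
tcp_rot: [3.116, -0.004, 1.616]
contact_force: [10.5, 2.0, -5.7]
grip_width: 22.3
```

```bash
python3 -m jog '{"xyz":[[0.05,0,0],[0.05,0,0],[0.08,0,0],[0.1,0,0],[0.1,0,0]],"angular":[[0,0,0],[0,0,0],[0,0,0],[0,0,0],[0,0,0]]}'
```

```text
time: 16.4
tool_pos: [446.5, 61.7, 67.4]
tcp_rot: [3.123, -0.005, 1.617]
contact_force: [-0.7, 0.1, -1.5]
grip_width: 22.2
```

```bash
python3 - <<'E'
from h import *
crop("side",310,130,470,240,5,"p4.png");crop("top",270,115,345,180,10,"p4t.png"); o=bot.get_obs();print(o["tool_pos"],o["tcp_rot"],o["contact_force"],o["moment"])
E
```

```text
[446.96384998  61.68150679  67.4266267 ] [ 3.12183485 -0.00468059  1.61650312] [ 0.05544203 -1.04197593 -1.90935689] [0.00790092 0.04583261 0.01794478]
```

View pics/p4.png

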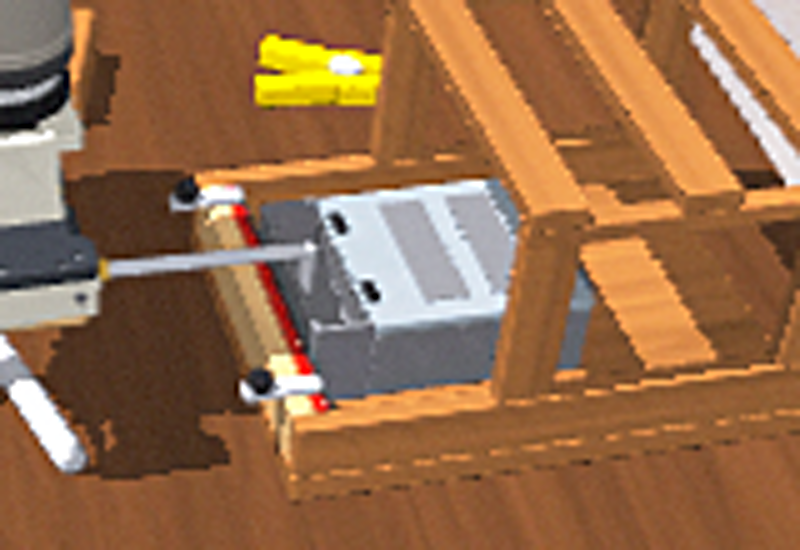

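View pics/p4t.png

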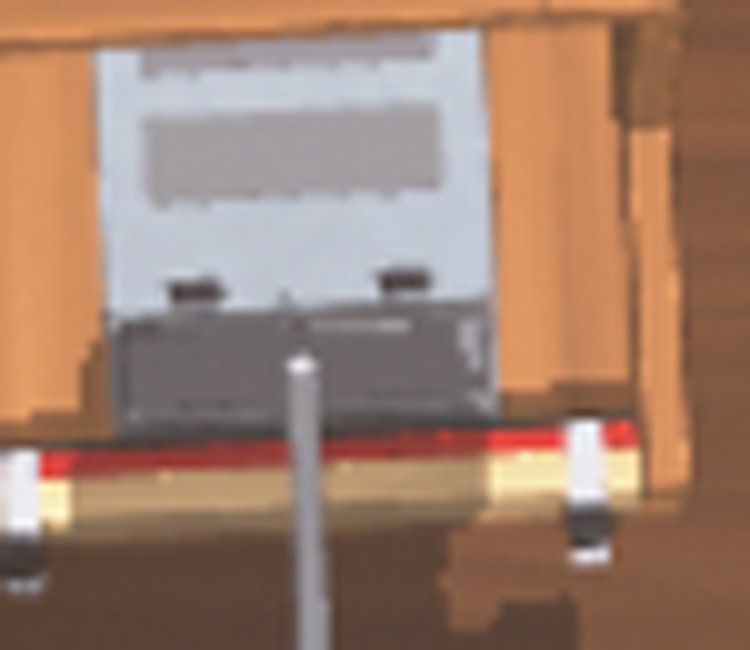

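```bash
python3 -m jog '{"xyz":[[0.1,0,0],[0.12,0,0.1],[0,0,0.3],[0,0,0.5],[0,0,0.7],[0,0,0.8],[0,0,0.8],[0,0,0.4],[0,0,0],[0,0,0]],"angular":[[0,0,0],[0,0,0],[0,0,0],[0,0,0],[0,0,0],[0,0,0],[0,0,0],[0,0,0],[0,0,0],[0,0,0]]}'
python3 - <<'E'
from h import *
crop("side",260,110,460,240,4,"p5.png");crop("top",270,115,345,180,10,"p5t.png"); o=bot.get_obs();print(o["tool_pos"],o["tcp_rot"],o["contact_force"])
E
```

```text
time: 17.5
tool_pos: [451.1, 61.7, 146.0]
tcp_rot: [3.121, -0.005, 1.617]
contact_force: [-0.4, -0.1, -1.8]
grip_width: 21.9
[450.90624887  61.70017294 145.50290416] [ 3.12161155 -0.00460653  1.61657559] [-0.4050713   0.72801562 -2.70126136]
```

View pics/p5.png

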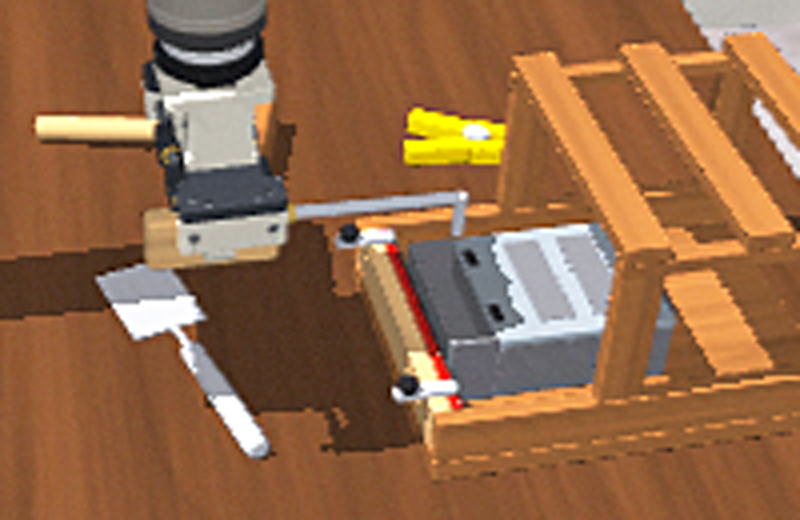

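View pics/p5t.png

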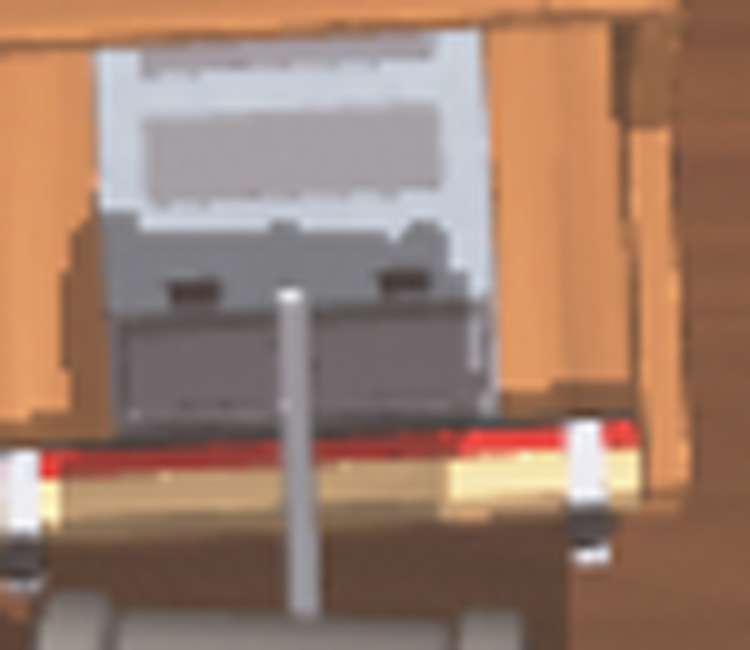

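```bash
python3 -m jog '{"xyz":[[0,-0.5,0],[0,-1,0],[0,-1,0],[0,-1,0],[0,-1,0],[0,-1,0],[0,-1,0],[0,-1,0],[0.1,-1,0],[0.2,-1,0]],"angular":[[0,0.04,0],[0,0.04,0],[0,0.04,0],[0,0.04,0],[0,0.04,0],[0,0,0.03],[0,0,0.03],[0,0,0.03],[0,0,0.03],[0,0,0.03]]}'
python3 -m jog '{"xyz":[[0.5,-1,-0.3],[0.5,-1,-0.5],[0.5,-1,-0.5],[0.5,-1,-0.5],[0.5,-1,-0.5],[0.5,-0.9,-0.5],[0.3,-0.5,-0.3],[0.1,-0.2,-0.2],[0,0,0]],"angular":[[0,0,0],[0,0,0],[0,0,0],[0,0,0],[0,0,0],[0,0,0],[0,0,0],[0,0,0],[0,0,0]]}'
```

```text
time: 18.6
tool_pos: [451.8, -138.4, 139.3]
tcp_rot: [-3.125, -0.009, 1.636]
contact_force: [1.2, -0.3, -1.0]
grip_width: 22.1
time: 19.5
tool_pos: [516.5, -282.9, 64.0]
tcp_rot: [-3.115, -0.015, 1.631]
contact_force: [0.1, -0.1, -1.6]
grip_width: 22.0
```

```bash
python3 -m jog '{"xyz":[[0.1,-0.08,0],[0.1,-0.08,0],[0.1,-0.08,0],[0.1,-0.08,0],[0,0,0]],"angular":[[-0.035,-0.06,0],[-0.035,-0.06,0],[-0.035,-0.06,0],[-0.035,-0.06,0],[0,0,0]]}'
python3 - <<'E'
from h import *
crop("side",300,220,480,340,4.4,"q1.png");crop("top",375,110,435,225,5,"q1t.png"); o=bot.get_obs();print(o["tool_pos"],o["tcp_rot"],o["contact_force"])
E
```

```text
time: 20.0
tool_pos: [524.9, -287.6, 65.8]
tcp_rot: [3.141, 0.003, 1.634]
contact_force: [0.2, -0.4, -2.4]
grip_width: 22.0
[ 524.68039156 -287.49707429   65.6367506 ] [3.14156558e+00 2.30020816e-03 1.63377284e+00] [ 0.09503877  0.52866251 -1.538385  ]
```

View pics/q1.png

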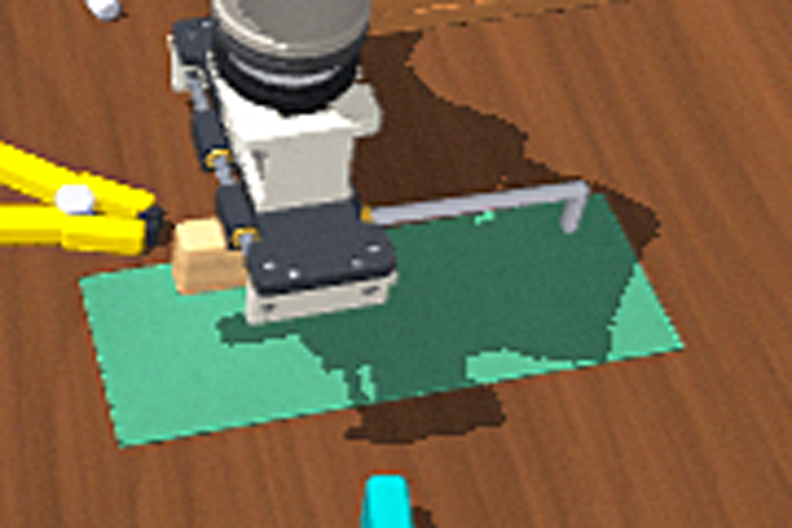

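View pics/q1t.png

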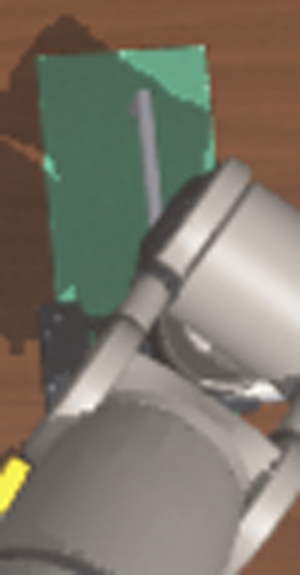

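```bash
python3 - <<'E'
from h import *
def C(x0,y0,s): return lambda x,y:((x+.5)/s-.5+x0,(y+.5)/s-.5+y0)
qs=C(300,220,4.4);qt=C(375,110,5);T=bot.get_obs()["tool_pos"];yw=.063
def pl(uv):
    a=ray("side",uv,0);b=ray("side",uv,100);n=np.array([-np.sin(yw),np.cos(yw),0])
    s=n@(T-a)/(n@(b-a));return a+s*(b-a)
for nm,p in dict(rodstart=(375,215),rodmid=(480,202),elbow=(580,188),tip=(570,231),hbtm=(182,292)).items():print(nm,pl(qs(*p)).round(1))
print("tri",tri(qs(583,187),qt(144,95)).round(1), "rod t",ray("top",qt(144,95),96),ray("top",qt(155,220),94))
E
```

```text
rodstart [ 589.9 -283.4   94.6]
rodmid [ 653.  -279.4   91.2]
elbow [ 714.2 -275.5   89.3]
tip [ 715.3 -275.5   50. ]
hbtm [ 479.5 -290.4   52.5]
tri [ 713.  -275.    88.8] rod t [ 708.51867506 -273.22164746   96.        ] [ 624.23130075 -278.70098344   94.        ]
```

```bash
python3 - <<'E'
from h import *
def C(x0,y0,s): return lambda x,y:((x+.5)/s-.5+x0,(y+.5)/s-.5+y0)
def pl(uv,T,yw):
    a=ray("side",uv,0);b=ray("side",uv,100);n=np.array([-np.sin(yw),np.cos(yw),0])
    s=n@(T-a)/(n@(b-a));return a+s*(b-a)
ms=C(310,250,5);hs=C(310,130,5)
for p in[(375,170),(490,145),(610,122),(604,164),(187,262)]:print(pl(ms(*p),np.array([536,-295.5,0]),.105).round(1))
print('after grasp')
for p in[(160,195),(250,185),(345,177),(347,217)]:print(pl(hs(*p),np.array([470.7,68.4,0]),.044).round(1))
s5=C(260,110,4)
print('after pull')
for p in[(298,212),(380,204),(455,196),(458,232)]:print(pl(s5(*p),np.array([451,61.7,0]),.046).round(1))
E
```

```text
[ 593.5 -289.4   41.1]
[ 656.2 -282.8   42.5]
[ 723.5 -275.7   41.2]
[ 727.  -275.4    4.7]
[ 495.8 -299.7   -5.6]
after grasp
[540.4  71.5 144. ]
[596.4  73.9 144.3]
[656.4  76.6 142.7]
[660.7  76.8 111.2]
after pull
[515.7  64.7 173.6]
[578.   67.5 173. ]
[635.8  70.2 173.1]
[641.3  70.5 138.7]
```

```bash
python3 -m jog '{"xyz":[[0,-0.05,-0.5],[0,-0.05,-0.5],[0,0,-0.5],[0,0,-0.4],[0,0,-0.2],[0,0,0]],"angular":[[0,-0.07,0],[0,-0.07,0],[0,-0.07,0],[0,-0.07,0],[0,0,0],[0,0,0]]}'
python3 - <<'E'
from h import *
crop("side",300,220,480,340,4.4,"q2.png"); o=bot.get_obs();print(o["tool_pos"],o["tcp_rot"],o["contact_force"])
E
```

```text
time: 20.7
tool_pos: [523.9, -289.2, 19.5]
tcp_rot: [3.111, 0.003, 1.634]
contact_force: [-0.3, -0.5, -1.4]
grip_width: 22.0
[ 524.03675254 -289.26169353   19.86826506] [3.11084015 0.0036806  1.6337255 ] [-0.17965799  1.07341937 -1.99959126]
```

View pics/q2.png

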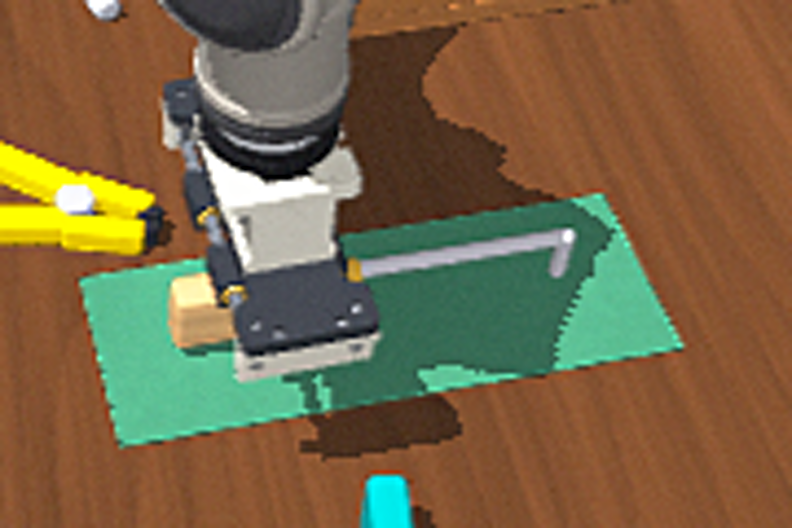

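```bash
python3 - <<'E'
from h import *
def C(x0,y0,s): return lambda x,y:((x+.5)/s-.5+x0,(y+.5)/s-.5+y0)
def pl(uv,T,yw):
    a=ray("side",uv,0);b=ray("side",uv,100);n=np.array([-np.sin(yw),np.cos(yw),0])
    s=n@(T-a)/(n@(b-a));return a+s*(b-a)
s=C(300,220,4.4)
for p in[(364,269),(460,254),(560,239),(557,275)]:print(pl(s(*p),bot.get_obs()["tool_pos"],.063).round(1))
E
```

```text
[ 587.8 -285.2   48.4]
[ 646.6 -281.5   47.6]
[ 709.1 -277.6   46.2]
[ 713.6 -277.3   10.7]
```

```bash
python3 -m jog '{"xyz":[[0,0,-0.15],[0,0,-0.1],[0,0,-0.05],[0,0,0]],"angular":[[0,-0.05,0],[0,-0.05,0],[0,0,0],[0,0,0]]}'
```

```text
time: 21.15
tool_pos: [524.8, -289.8, 14.5]
tcp_rot: [3.098, 0.006, 1.634]
contact_force: [0.2, 0.5, -2.5]
grip_width: 22.1
```

```bash
python3 -m jog '{"xyz":[[0,0,-0.05],[0,0,-0.05]],"angular":[[0,0,0],[0,0,0]]}'
```

```text
time: 21.35
tool_pos: [525.1, -289.9, 12.8]
tcp_rot: [3.097, 0.007, 1.634]
contact_force: [-0.6, -0.2, -1.4]
grip_width: 22.1
```

```bash
python3 -m jog '{"xyz":[[0,0,-0.06],[0,0,-0.05]],"angular":[[0,0,0],[0,0,0]]}'
```

```text
time: 21.55
tool_pos: [525.4, -290.0, 11.9]
tcp_rot: [3.097, 0.007, 1.634]
contact_force: [-4.9, 1.3, 11.7]
grip_width: 22.0
```

```bash
python3 - <<'E'
from h import *
crop("side",300,220,480,340,4.4,"q3.png"); o=bot.get_obs();print(o["tool_pos"],o["tcp_rot"],o["contact_force"])
E
```

```text
[ 525.3312351  -290.01507823   11.96370194] [3.09661239 0.0070602  1.63427727] [-1.73560043  1.75012673  7.24672099]
```

View pics/q3.png

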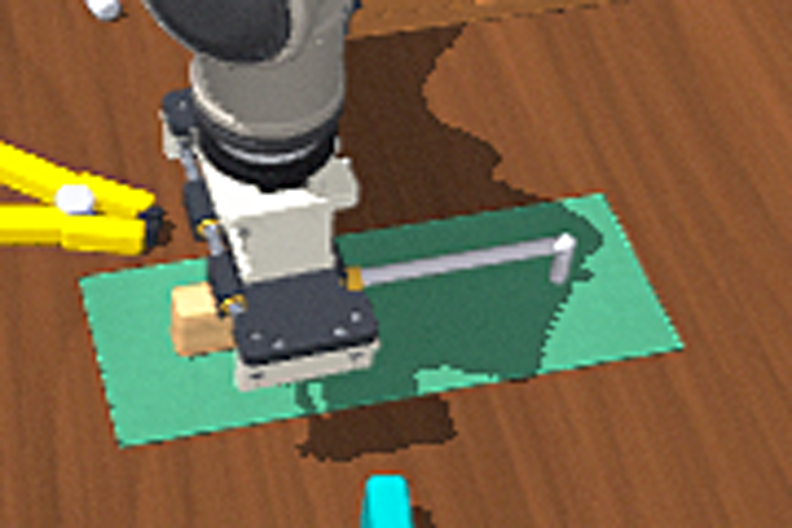

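The handle is on the mat (7–12 N upward) and the rod is nearly level. Releasing.

```bash
python3 -m jog '{"xyz":[[0,0,0],[0,0,0],[0,0,0],[0,0,0],[0,0,0],[0,0,0]],"angular":[[0,0,0],[0,0,0],[0,0,0],[0,0,0],[0,0,0],[0,0,0]]}' -1
python3 - <<'E'
from h import *
crop("side",300,220,480,340,4.4,"q4.png")
E
```

```text
time: 22.2
tool_pos: [526.3, -290.6, 12.8]
tcp_rot: [3.094, 0.009, 1.634]
contact_force: [-0.1, 0.3, -0.3]
grip_width: 65.0
```

View pics/q4.png

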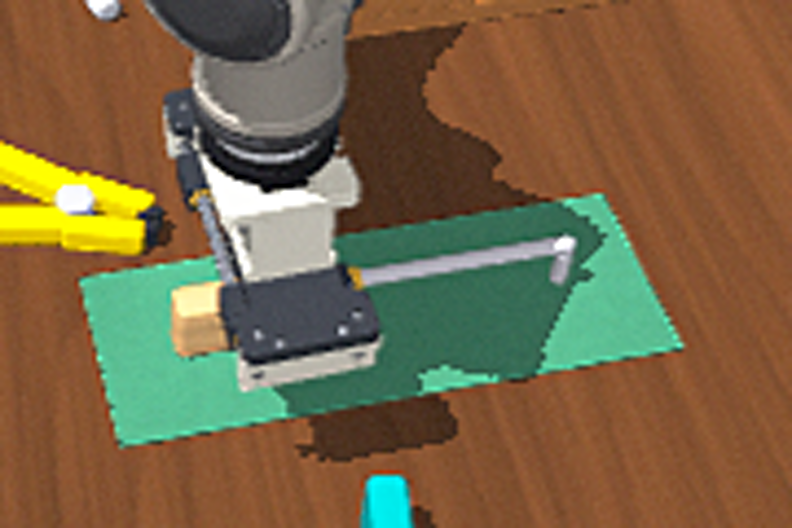

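```bash
python3 -m jog '{"xyz":[[0,0,0],[0,0,0],[0,0,0.1],[0,0,0.3],[0,0,0.6],[0,0,0.8],[0,0,1],[0,0,1],[0,0,1],[-0.3,0,1]],"angular":[[0,0,0],[0,0,0],[0,0,0],[0,0,0],[0,0,0],[0,0,0],[0,0,0],[0,0,0],[0,0,0],[0,0,0]]}' -1
python3 -m jog '{"xyz":[[-0.6,0.3,0.6],[-0.8,0.6,0.3],[-0.8,1,0],[-0.8,1,0],[-0.8,1,0],[-0.8,1,0],[-0.6,0.6,0],[-0.2,0.2,0],[0,0,0],[0,0,0]],"angular":[[0,0,0],[0,0,0],[0,0,0],[0,0,0],[0,0,0],[0,0,0],[0,0,0],[0,0,0],[0,0,0],[0,0,0]]}'
python3 - <<'E'
from h import *
cv2.imwrite("pics/f_s.png",capture("side")[:,:,::-1]);crop("side",310,250,470,330,5,"f_ms.png");crop("top",375,110,435,225,5,"f_mt.png");crop("top",270,115,345,180,10,"f_rt.png");crop("side",340,160,440,230,8,"f_rs.png")
E
```

```text
time: 23.25
tool_pos: [519.4, -289.7, 135.6]
tcp_rot: [3.096, 0.007, 1.634]
contact_force: [0.2, 0.4, 0.1]
grip_width: 91.8
time: 24.25
tool_pos: [410.1, -174.8, 169.2]
tcp_rot: [3.078, 0.022, 1.633]
contact_force: [0.4, -1.2, 0.1]
grip_width: 91.9
```

View pics/f_s.png

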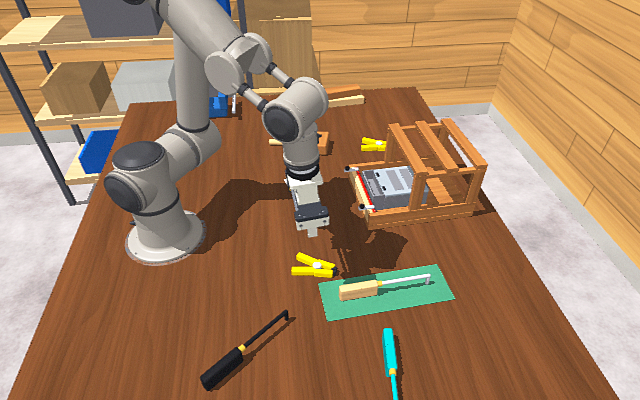

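View pics/f_mt.png

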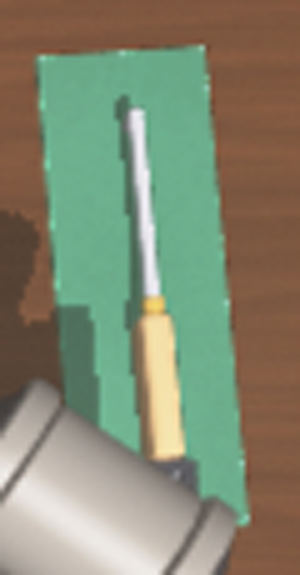

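View pics/f_rt.png

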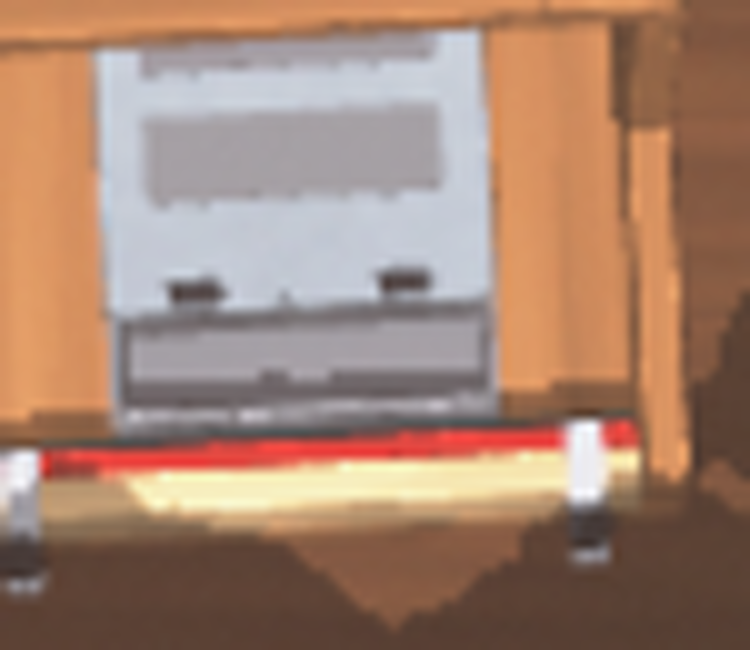

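View pics/f_rs.png

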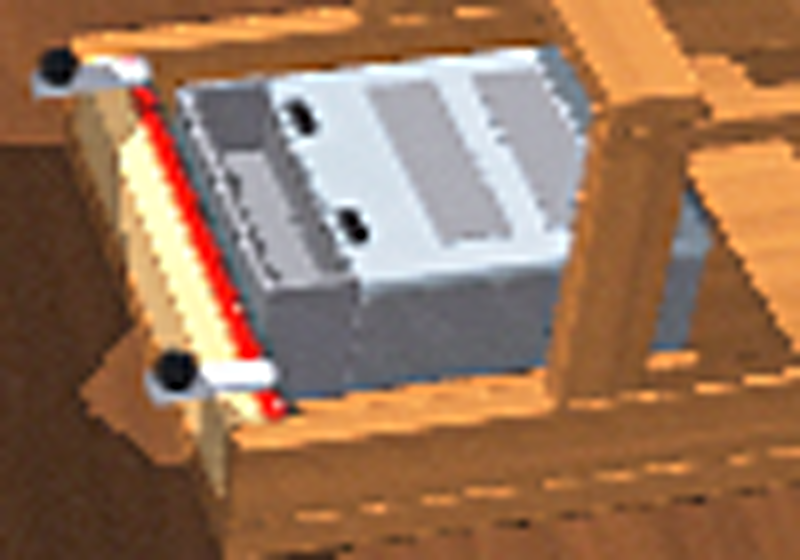

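View pics/f_ms.png

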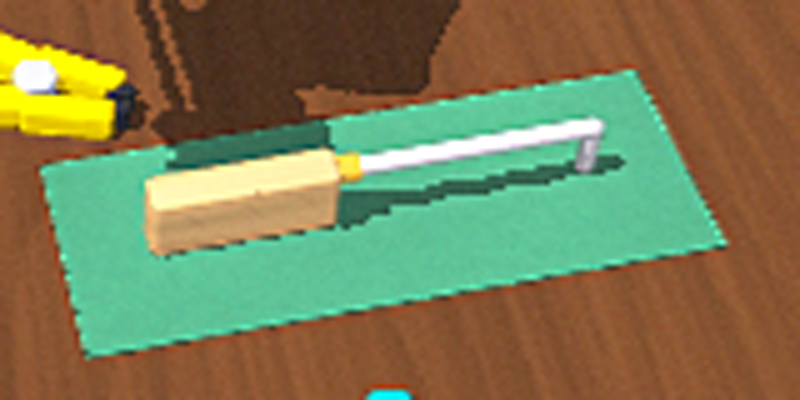

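```bash
python3 - <<'E'
from h import *
def ang(n,pts,z):
    P=np.array([ray(n,p,z)[:2] for p in pts],np.float32);vx,vy,x,y=cv2.fitLine(P,cv2.DIST_HUBER,0,.01,.01).ravel();return np.degrees(np.arctan2(-vx*np.sign(vy),abs(vy))),x+vx/vy*(75-y)
im=capture("top").astype(float);hsv=cv2.cvtColor(im.astype(np.uint8),cv2.COLOR_RGB2HSV)
def sub(col,r0,r1,sign):
    g=np.diff(col[r0:r1])*sign;g=np.clip(g,0,None);return r0+.5+(g*np.arange(len(g))).sum()/g.sum()
g=im.mean(2)
bar=[(c,sub(im[:,c,0]-im[:,c,1],154,161,1)) for c in range(285,318)]
lid=[(c,sub(g[:,c],141,149,-1)) for c in range(284,317)]
print("bar",ang("top",bar,59),"lid",ang("top",lid,80))
for n in(284,300,316):print([int(v) for v in g[138:162,n]],[int(v) for v in (im[:,n,0]-im[:,n,1])[150:164]])
# long side edges of the lid, rows 120-143
L=[(sub(im[r,:,2]-im[r,:,0],276,287,1),r) for r in range(121,142)];Rr=[(sub(im[r,:,2]-im[r,:,0],313,325,-1),r) for r in range(121,142)]
for e in(L,Rr):
    P=np.array([ray("top",p,80)[:2] for p in e],np.float32);vx,vy,x,y=cv2.fitLine(P,cv2.DIST_HUBER,0,.01,.01).ravel();print("side",np.degrees(np.arctan(vy/vx)))
E
```

```text
bar (np.float32(3.1245494), np.float32(616.17)) lid (np.float32(2.3474517), np.float32(658.31537))
[203, 201, 201, 202, 203, 202, 203, 203, 152, 115, 130, 159, 163, 163, 164, 117, 105, 106, 167, 140, 106, 78, 120, 124] [5, 5, 5, 8, 8, 9, 5, 6, 7, 17, 150, 159, 59, 15]
[202, 200, 200, 202, 203, 201, 201, 175, 122, 132, 160, 163, 163, 163, 164, 118, 105, 145, 151, 116, 77, 120, 123, 183] [7, 6, 6, 8, 9, 5, 5, 7, 12, 149, 159, 65, 14, 9]
[207, 206, 206, 205, 205, 205, 192, 127, 123, 157, 162, 163, 163, 163, 117, 105, 150, 157, 118, 82, 126, 124, 139, 210] [6, 6, 8, 9, 8, 5, 7, 10, 158, 160, 107, 22, 16, 15]
side 2.9742088
side 2.92529
```

```bash
python3 - <<'E'
from h import *
im=np.mean([capture("top").astype(float) for _ in range(2)],0)
def line(n,pts,z):
    P=np.array([ray(n,p,z)[:2] for p in pts]);k=np.polyfit(P[:,1],P[:,0],1);res=(P[:,0]-np.polyval(k,P[:,1])).std();return round(np.degrees(np.arctan(-k[0])),2),round(np.polyval(k,75),1),round(res,2)
rg=im[:,:,0]-im[:,:,1];g=im.mean(2)
def cross(col,r0,r1,th,up):
    for r in range(r0,r1):
        a,b=col[r],col[r+1]
        if (up and a<th<=b) or (not up and a>th>=b): return r+(th-a)/(b-a)
cols=[c for c in range(276,332) if not(322<=c<=331)]
for th in(70,90,110):
  print("bar back",line("top",[(c,v) for c in cols if (v:=cross(rg[:,c],150,164,th,True))],59),"red/rail",line("top",[(c,v) for c in cols if (v:=cross(rg[:,c],157,168,th,False))],60))
print("lid edge",[line("top",[(c,v) for c in range(284,318) if (v:=cross(g[:,c],138,150,th,False))],80) for th in(180,165,150)])
print("roof",[line("top",[(c,v) for c in range(262,332) if (v:=cross(im[:,c,0],113,123,th,False))],190) for th in(190,170)])
def crossx(row,a,b,th,up): 
    return cross(row,a,b,th,up)
bl=im[:,:,2]
for th in(130,150,165):
  for a,b,u in((275,288,True),(312,324,False)):
    P=np.array([ray("top",(v,r),80)[:2] for r in range(121,143) if (v:=cross(bl[r],a,b,th,u))]);k=np.polyfit(P[:,0],P[:,1],1);print("side",round(np.degrees(np.arctan(k[0])),2),len(P))
E
```

```text
bar back (np.float64(2.67), np.float64(617.2), np.float64(4.25)) red/rail (np.float64(2.87), np.float64(606.8), np.float64(0.63))
bar back (np.float64(2.95), np.float64(615.8), np.float64(0.53)) red/rail (np.float64(2.7), np.float64(607.5), np.float64(0.67))
bar back (np.float64(2.95), np.float64(615.2), np.float64(0.58)) red/rail (np.float64(2.54), np.float64(608.3), np.float64(0.85))
lid edge [(np.float64(1.81), np.float64(662.6), np.float64(5.13)), (np.float64(1.74), np.float64(661.0), np.float64(5.09)), (np.float64(1.82), np.float64(660.1), np.float64(5.19))]
roof [(np.float64(3.01), np.float64(720.7), np.float64(0.67)), (np.float64(3.07), np.float64(719.4), np.float64(0.7))]
side 2.4 22
side 2.38 22
side 2.28 22
side 2.36 22
side 2.42 22
side 2.41 22
```

```bash
python3 - <<'E'
from h import *
def cross(col,r0,r1,th,up):
    for r in range(r0,r1):
        a,b=col[r],col[r+1]
        if (up and a<th<=b) or (not up and a>th>=b): return r+(th-a)/(b-a)
for f in("rail_t","p2t","p3t","p4t","p5t","f_rt"):
    im=cv2.imread(f"pics/{f}.png").astype(float);bl=im[:,:,0];g=im.mean(2)
    q=lambda x,y:((x+.5)/10-.5+270,(y+.5)/10-.5+115)
    out=[]
    r1={"rail_t":125,"p5t":200}.get(f,275)
    for a,b,u in((60,150,True),(460,530,False)):
        P=np.array([ray("top",q(v,r),80)[:2] for r in range(65,r1) if (v:=cross(bl[r],a,b,150,u))]);k=np.polyfit(P[:,0],P[:,1],1);out.append(round(np.degrees(np.arctan(k[0])),2))
    r0=100 if f=="rail_t" else 240
    # trough rear edge: lid->dark
    L=[(c,v) for c in list(range(125,160))+list(range(235,370))+list(range(440,480)) if (v:=cross(g[:,c],r0,340,165,False))]
    P=np.array([ray("top",q(*p),80)[:2] for p in L])
    k=np.polyfit(P[:,1],P[:,0],1);m=abs(P[:,0]-np.polyval(k,P[:,1]))<2;k=np.polyfit(P[m,1],P[m,0],1)
    print(f,"sides",out,"edge",round(np.degrees(np.arctan(-k[0])),2),"x75",round(np.polyval(k,75),1),m.sum())
E
```

```text
rail_t sides [np.float64(0.75), np.float64(-0.15)] edge 0.87 x75 714.1 201
p2t sides [np.float64(3.04), np.float64(2.6)] edge 1.82 x75 664.1 210
p3t sides [np.float64(2.33), np.float64(2.23)] edge 2.99 x75 655.8 210
p4t sides [np.float64(2.36), np.float64(2.32)] edge 2.84 x75 657.2 200Traceback (most recent call last):
  File "<stdin>", line 12, in <module>
  File "h.py", line 6, in ray
    K,R,t=cam(n);d=R.T@np.linalg.inv(K)@np.array([uv[0],uv[1],1.]);C=-R.T@t;return C+d*(z-C[2])/d[2]
          ~~~^^^
  File "h.py", line 4, in cam
    p=camera_params(n);R=cv2.Rodrigues(p["rvec"])[0];K=np.array([[p["fx"],0,p["cx"]],[0,p["fy"],p["cy"]],[0,0,1]]);return K,R,p["tvec"].reshape(3)
ValueError: time passes only in moves, steps and waits
```

```bash
python3 - <<'E'
from plant import bot
o=bot.get_obs();print(o["time"],o["contact_force"],abs(o["dq"]).max());print(bot.close_job())
E
```

```text
24.65 [ 0.21194545  0.52047353 -0.68694869] 0.004581578069725894
the job is handed in; nothing more can be done
None
```

I picked up the wooden-handled puller, hooked the box's trough and dragged the box forward until it met the stop bar. I then unhooked, stood the puller back on the mat and handed the job in at 24.7 s.

- **Pull on the bar:** I held about 10.5–12.4 N of total pull for roughly 1 s. Sliding alone took about 3–4 N, so I estimate 7–9 N on the bar, well under 20 N.
- **Box against the bar:** In the last pictures the box edge is at about 2.8° and the bar at about 2.95°, so it looks square. After release it sprang back about 1.4 mm, roughly what the bar should give. I therefore judge it is still touching, but I could not see the contact line. One check disagreed: the box's side edges read 2.3–2.4° in the same pictures and 3.0°/2.4° elsewhere, which I put down to pixel noise.
- **Puller:** It slipped about 2° nose-down in the grip during the pull. I tilted the wrist to compensate before setting it down. It stands upright on the mat, handle about 75 mm from the mat's centre at the robot's end, with the hook pointing away.
- **Everything else:** The mallet, spatula and clamps were not touched. In the last overall picture one clamp looks unmoved, the arm partly hides the mallet and hides the spatula, and I did not measure any of them. The gripper was open and clear at hand-in.

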